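Sweep the leftover biscuits off the board into the scrap tray

TASK

Clear the three leftover biscuits off the dark wooden board: sweep them with the fingertips along the board and over its end into the open, empty steel scrap tray that stands against it. Do not pick the biscuits up, and leave the grey dip bowl and the little spice jar standing where they are on the board. Finish with all three biscuits in the tray.

Things in the scene. Friction and masses are not known exactly. Their poses are not given: they have to be found in the camera images.
- board: the fixed dark wooden carving board, 260 mm (its x) by 300 mm (its y), flat top 50 mm above the counter with no rim; origin at the centre of its underside on the counter, z up. The scrap tray stands against one of its two y ends and a closed wooden cutlery case (same outline, 36 mm high, not to be used) against the other; which is at which end varies. Both are lower than the board's top.
- tray: the fixed open steel scrap tray, 250 mm (its x) by 120 mm (its y) outside, walls 38 mm high and 3 mm thick, inner floor 3 mm above the counter, axes parallel to the board's; it stands 1 mm off the board's +y or -y end, its centre 211 mm from the board's centre along the board's y; origin at the centre of its underside, z up.
- biscuit_a: a loose round golden biscuit, a flat disc 46 mm across and 10 mm thick, about 22 g, lying flat on the board at the start with its underside 50 mm above the counter; origin at the centre of its underside, z up. This one lies alone in the strip of the board near the robot (about 87 mm from the board's centre along its -x).
- biscuit_b: a loose round golden biscuit, a flat disc 46 mm across and 10 mm thick, about 22 g, lying flat on the board at the start with its underside 50 mm above the counter; origin at the centre of its underside, z up. One of the two in the strip far from the robot (about 87 mm from the board's centre along its +x), on the -y half.
- biscuit_c: a loose round golden biscuit, a flat disc 46 mm across and 10 mm thick, about 22 g, lying flat on the board at the start with its underside 50 mm above the counter; origin at the centre of its underside, z up. One of the two in the strip far from the robot (about 87 mm from the board's centre along its +x), on the +y half, at least 105 mm between its centre and that of biscuit_b.
- dip_bowl: a loose grey stoneware dip bowl, 68 mm across the rim and 42 mm high, standing on the middle strip of the board, on its +y half; to be left alone; origin at the centre of its underside, z up.
- spice_jar: a loose small amber glass spice jar with a steel cap, 40 mm across and 50 mm high, standing on the middle strip of the board, on its -y half; to be left alone; origin at the centre of its underside, z up.

How it is judged:
At the end, for the whole second after the job is handed in: All three biscuits are at rest (flat or leaning) inside the scrap tray (their centres within its walls and lower than 34 mm above the counter), and the dip bowl and spice jar stand upright within 15 mm of where they were (x of biscuit_a in the frame of tray between -0.125 and 0.125 m and y of biscuit_a in the frame of tray between -0.06 and 0.06 m and z of each of biscuit_a, biscuit_b, biscuit_c in the frame of tray below 0.034 m and linear speed of each of biscuit_a, biscuit_b, biscuit_c below 0.02 m/s and x of biscuit_b in the frame of tray between -0.125 and 0.125 m and y of biscuit_b in the frame of tray between -0.06 and 0.06 m and x of biscuit_c in the frame of tray between -0.125 and 0.125 m and y of biscuit_c in the frame of tray between -0.06 and 0.06 m and distance of each of dip_bowl, spice_jar from where it was at the start of the episode below 0.015 m and angle between each of dip_bowl, spice_jar's own z axis and vertical below 0.2 rad); the robot touches nothing.
It fails at once if a biscuit is lifted (its underside more than 20 mm above the board's top) (height (world z) of any of biscuit_a, biscuit_b, biscuit_c above 0.07 m).
It fails at once if the dip bowl or the spice jar is shifted more than 15 mm or tipped (distance of any of dip_bowl, spice_jar from where it was at the start of the episode above 0.015 m or angle between any of dip_bowl, spice_jar's own z axis and vertical above 0.3 rad).
It also fails if it takes over 67 s, if anything falls off the work surface, if the arm or the gripper's body presses on something with over 40 N, if the wrist force passes 120 N, or if a joint passes its speed limit or range.

ROBOT

A 6-joint arm with a two-finger parallel gripper is mounted at the origin on the work surface. World frame = base frame: x ahead of the robot, y to its left, z up, the work surface at z = 0. Lengths are in m, angles in rad, forces in N, time in s.
With the tool pointing down it reaches from about 0.35 to 0.8 m from the base axis. Payload 7.3 kg.
Tool frame: the origin (TCP) lies on the centre line of the jaws, within the pads' length; the fingertips stand 11 mm ahead of it and the grasp point (between the pads) lies 8 mm behind it (manip.tips_ahead is the distance from the TCP to the fingertips, in m); z points along the fingers, y is the line along which they close (so a half turn about z gives the same grasp; the last joint's range is limited). The gripper opens to 85 mm and grips with 20 to 120 N. Pads are 22 mm wide; open, the fingers measure 114 mm over their backs; the gripper's body (76 mm by 85 mm) begins 54 mm behind the grasp point. The pads swing forward as they close: fully open they stand 13 mm farther back than shut.
Start: joints at [-0.146, 0.342, 1.524, -0, 1.275, -0.146], TCP at [0.525, 0, 0.242] pointing down, gripper open.
Joint ranges: [-2.53, 2.53], [-0.77, 2.02], [0.04, 2.7], [-1, 4.14], [0.28, 2.66], [-3.11, 3.11]. Speed limits (rad/s): [2.57, 2.57, 3.14, 3.14, 3.14, 3.14].

INTERFACE

Orientations are given as a unit quaternion [x, y, z, w].
In Python, from workcell import manip gives the robot as it stands.
- The arm moves only by the tool arm_command, never from a script. Its argument "increments" is a list of rows, each a list of 3 entries, a list of its own where there are three numbers: the turn, a rotation vector about the tool's x, y, z scaled (see below), then the shift along the tool's x, y, z scaled (see below), then the opening, from -1 (shut) to 1 (fully open). A call has 1 to 12 rows; each row is the pose to reach, as a shift and turn from the pose commanded when the call began, along the tool's axes at that moment, turning the shorter way round; what a row does not reach only later rows make up. The controller multiplies each number of a shift by 0.5 m and each number of a turn by 180 degrees. A row lasts 1/10 s, in which the tool goes at most 50 mm and 8.59 degrees, less where a joint would pass 70% of its speed; a pose out of reach is approached as far as the arm can. A call with a number of a shift or a turn outside -1 to 1 is refused whole. A call with a gripper value outside its range is refused whole. The fingers move at their own pace and stop on an object; "force" is the grip in N (left out, the last holds). Time passes only in rows, so rows that repeat a pose let the fingers close. It gives the time, the measured TCP pose, the force, the opening and the grip force at its end, in the units of the state.
- manip.get_state(): the state, without advancing time (a new reading comes with each control period).
- manip.camera(name): name is "scene" or "side" or "wrist"; returns (picture, depth): 384x512x3 uint8, blue, green, red; 384x512 float32, m along the optical axis (not along the pixel's ray), 0 where there is no reading.
- manip.calibration(name): a dict with "fx", "fy", "cx", "cy" (pixels), "T" (4x4, takes a point from camera to world coordinates); the wrist camera has in their place "T_tool_cam" (4x4, takes a point from camera to tool coordinates, whose origin is the TCP and whose axes are the flange's). Camera axes: x right, y down, z forward; pixel columns grow to the right and rows downward; lengths in m; the calibration is good to about 2 mm. A picture is of the moment at which its call begins: read the wrist's pose just before it. calibration takes no time and is no camera call.
- manip.sign_off(): hands the job in; it is judged then, once.
The state is a dict: "clock": time; "joint_positions": joint angles; "qvel": joint speeds; "joint_torque": joint torques, N m; "tool_pos": TCP position; "ee_rot": TCP orientation; "wrist_force": force on the tool from outside, world axes, zero at the start; "ft_torque": the same for the moment, N m; "gripper_width": finger opening in m; "finger_force": force on a finger pad.
Only numpy, scipy, OpenCV 4.12 (cv2) and the standard library are available. Lean on these libraries where they do the work, as an engineer would, in place of code of your own. Each camera call takes 0.05 s, during which the arm holds its last target. There are 200 camera calls.

## Working session

There is one attempt and no reset: what is moved stays moved. The work goes in short steps, Python scripts to look and compute and a tool call to move; the robot and the scene stay as the last step left them, time stands still between calls to the robot, and variables do not carry over. Pictures are saved under pics/ and viewed, at most 13 in all, crops included, and the job is handed in when it is done.

Besides the shell and the picture viewer there is one more tool, called after "Request:" as name([rows], argument=value, ...), one row to a line, values as JSON. arm_command: Moves the arm, as the interface text tells. Its arguments: {"type":"object","properties":{"increments":{"type":"array","items":{"type":"array"}},"force":{"type":"number"}},"required":["increments"]}

```bash
mkdir -p pics; python3 - <<'E'
from workcell import manip
import cv2,numpy as np
s=manip.get_state();print(s['clock'],s['tool_pos'],s['ee_rot'],s['gripper_width'],manip.tips_ahead)
for n in ['scene','side']:
    p,d=manip.camera(n);cv2.imwrite(f'pics/{n}.png',p);np.save(f'{n}.npy',d)
    c=manip.calibration(n);print(n,c['fx'],np.round(c['T'],3).tolist())
E
```

```text
0.0 [5.24596311e-01 6.76728947e-05 2.41603432e-01] [ 7.07105952e-01  7.07107148e-01 -4.89078239e-04 -6.44114753e-04] 0.08511324924746559 0.011
scene 420.4189842182305 [[0.886, 0.321, -0.334, 0.822], [0.463, -0.642, 0.612, -0.46], [-0.017, -0.696, -0.717, 0.612], [0.0, 0.0, 0.0, 1.0]]
side 436.4743363849206 [[-0.758, -0.485, 0.437, 0.255], [-0.653, 0.562, -0.508, 0.329], [0.001, -0.67, -0.742, 0.554], [0.0, 0.0, 0.0, 1.0]]
```

View pics/scene.png

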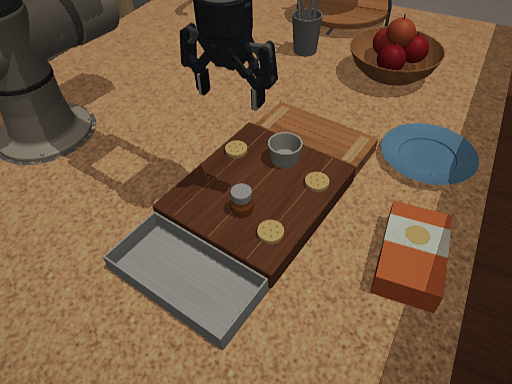

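```bash
python3 - <<'E'
from workcell import manip
import numpy as np, cv2
c=manip.calibration('scene');T=c['T'];d=np.load('scene.npy')
def ray(u,v,z):
    r=T[:3,:3]@[(u-c['cx'])/c['fx'],(v-c['cy'])/c['fy'],1];t=(z-T[2,3])/r[2];return T[:3,3]+t*r
def dep(u,v):
    Z=d[v,u];return (T@[(u-c['cx'])/c['fx']*Z,(v-c['cy'])/c['fy']*Z,Z,1])[:3]
for n,u,v,z in [('a',236,149,.06),('b',270,231,.06),('c',317,181,.06),('jar',241,191,.1),('bowl',285,144,.092),('cornL',155,204,.05),('cornTop',251,124,.05),('cornR',355,175,.05),('cornBot',268,276,.05),('trayfar',106,262,.038),('traynear',225,334,.038),('tray1',267,287,.038)]:
    print(n,ray(u,v,z).round(4),dep(u,v).round(4))
E
python3 -c "
import cv2
p=cv2.imread('pics/scene.png');cv2.imwrite('pics/crop.png',cv2.resize(p[100:300,130:380],None,fx=3,fy=3,interpolation=2))"
```

```text
a [0.4774 0.0852 0.06  ] [0.4771 0.0857 0.0595]
b [ 0.631  -0.0707  0.06  ] [ 0.6311 -0.071   0.0605]
c [0.6566 0.0733 0.06  ] [0.6562 0.0745 0.0587]
jar [ 0.5633 -0.0446  0.1   ] [ 0.5633 -0.0444  0.0998]
bowl [0.5741 0.1081 0.092 ] [0.5618 0.1364 0.066 ]
cornL [ 0.415  -0.1019  0.05  ] [ 0.4139 -0.1009  0.0485]
cornTop [0.4593 0.1822 0.05  ] [0.4583 0.1839 0.0485]
cornR [0.7121 0.1303 0.05  ] [0.7034 0.1772 0.0054]
cornBot [ 0.6639 -0.1438  0.05  ] [ 0.6613 -0.1388  0.0411]
trayfar [ 0.4126 -0.2334  0.038 ] [ 0.402  -0.2275  0.0231]
traynear [ 0.6486 -0.2501  0.038 ] [ 0.6474 -0.2486  0.0338]
tray1 [ 0.6679 -0.1553  0.038 ] [ 0.6614 -0.1423  0.0136]
```

View pics/crop.png

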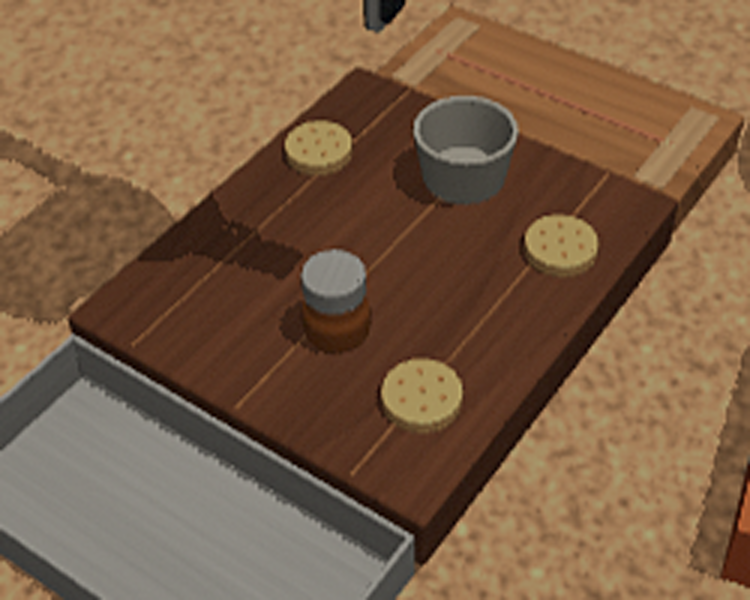

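The crop shows the tray at the board's -y end (lower left), the bowl at scene px (285,150), the jar at (241,200) and the biscuits at (236,149), (317,181) and (270,231). Next I'll fit the board's pose from depth.

```bash
python3 - <<'E'
from workcell import manip
import numpy as np, cv2
def cloud(n):
    c=manip.calibration(n);d=np.load(n+'.npy');v,u=np.mgrid[:384,:512]
    P=np.stack([(u-c['cx'])/c['fx']*d,(v-c['cy'])/c['fy']*d,d],-1)[d>0]
    return P@c['T'][:3,:3].T+c['T'][:3,3]
for n in ['scene','side']:
    P=cloud(n)
    m=(abs(P[:,2]-.05)<.004)&(P[:,0]>.38)&(P[:,0]<.75)&(abs(P[:,1])<.23)
    Q=P[m]; g=np.zeros((500,400),np.uint8)
    g[((Q[:,1]+.25)*1000).astype(int),((Q[:,0]-.38)*1000).astype(int)]=255
    g=cv2.morphologyEx(g,cv2.MORPH_CLOSE,np.ones((7,7)));g=cv2.morphologyEx(g,cv2.MORPH_OPEN,np.ones((9,9)))
    r=cv2.minAreaRect(cv2.findNonZero(g)); bc=np.array(r[0])/1000+[.38,-.25]
    print(n,bc.round(4),r[1],r[2])
    for k,x,y,z0,z1 in [('a',.477,.086,.056,.066),('b',.631,-.071,.056,.066),('c',.656,.074,.056,.066),('jar',.563,-.044,.095,.105),('bowl',.574,.108,.086,.096)]:
        S=P[(np.hypot(P[:,0]-x,P[:,1]-y)<.045)&(P[:,2]>z0)&(P[:,2]<z1)]
        if len(S)>20:
            (cx,cy),rad=cv2.minEnclosingCircle((S[:,:2]*1000).astype(np.float32));print(k,round(cx),round(cy),'r',round(rad,1),len(S))
E
```

```text
scene [0.5574 0.0239] (300.95556640625, 261.02642822265625) 82.42384338378906
a 473 90 r 23.7 285
b 630 -67 r 23.3 487
c 655 77 r 23.4 353
jar 562 -43 r 18.9 295
bowl 571 112 r 34.6 259
side [0.5556 0.0249] (299.9603271484375, 260.7514343261719) 82.51911926269531
a 472 91 r 22.9 785
b 629 -67 r 23.7 409
c 653 78 r 23.8 528
jar 560 -42 r 18.6 339
bowl 570 112 r 34.6 502
```

Request:
arm_command([
  [[0,0,0.0417],[-0.042,0.223,0.233],-0.435],
  [[0,0,0.0417],[-0.042,0.223,0.233],-0.435],
  [[0,0,0.0417],[-0.042,0.223,0.233],-0.435],
  [[0,0,0.0417],[-0.042,0.223,0.233],-0.435],
  [[0,0,0.0417],[-0.042,0.223,0.233],-0.435],
  [[0,0,0.0417],[-0.042,0.223,0.233],-0.435],
  [[0,0,0.0417],[-0.042,0.223,0.233],-0.435],
  [[0,0,0.0417],[-0.042,0.223,0.233],-0.435],
], force=20)

```text
clock: 0.9
tool_pos: [0.6366, -0.0208, 0.128]
ee_rot: [0.752, 0.659, 0.001, 0.001]
wrist_force: [0.2, -0.7, 0.2]
gripper_width: 0.0246
finger_force: 0.0
```

```bash
cat > h.py <<'E'
from workcell import manip
import numpy as np, cv2
from scipy.spatial.transform import Rotation as R
C=np.array([.5565,.0245]);X=np.array([.9914,-.1305]);Y=np.array([.1305,.9914])
def cloud(n,name):
    p,d=manip.camera(n);cv2.imwrite(f'pics/{name}.png',p)
    c=manip.calibration(n);v,u=np.mgrid[:384,:512]
    P=np.stack([(u-c['cx'])/c['fx']*d,(v-c['cy'])/c['fy']*d,d],-1)[d>0]
    return P@c['T'][:3,:3].T+c['T'][:3,3]
def st():
    s=manip.get_state();p=s['tool_pos'];b=p[:2]-C
    print('t',s['clock'],'tcp',p.round(4),'board xy',(b@X).round(4),(b@Y).round(4),'R',R.from_quat(s['ee_rot']).as_matrix().round(3).tolist(),'w',s['gripper_width'],'F',s['wrist_force'].round(1))
    return s
E
python3 - <<'E'
from h import *
s=st();p=s['tool_pos']
for n in ['scene','side']:
    P=cloud(n,n+'2');b=P[:,:2]-C;bx=(b-(p[:2]-C))@X;by=(b-(p[:2]-C))@Y
    m=(abs(bx)<.05)&(abs(by)<.03)&(P[:,2]>.08)&(P[:,2]<.2)
    print(n,m.sum(),np.sort(P[m,2])[[0,3,10,30]])
    k=m&(P[:,2]<np.sort(P[m,2])[3]+.02);print('x',bx[k].min(),bx[k].max(),'y',by[k].min(),by[k].max())
E
```

```text
t 0.9 tcp [ 0.6366 -0.0208  0.128 ] board xy 0.0853 -0.0345 R [[0.13, 0.991, 0.003], [0.991, -0.13, -0.0], [-0.0, 0.003, -1.0]] w 0.02462194517008061 F [ 0.2 -0.7  0.2]
scene 1333 [0.11662865 0.11838477 0.11969737 0.12225061]
x -0.024219597519024087 0.027936099718927975 y -0.010846269354031546 0.011222250374636861
side 1419 [0.11503085 0.11541837 0.11712701 0.11969277]
x -0.026127479664978148 0.02569756273933004 y -0.007329731836010076 0.012514339209724154
```

View pics/scene2.png

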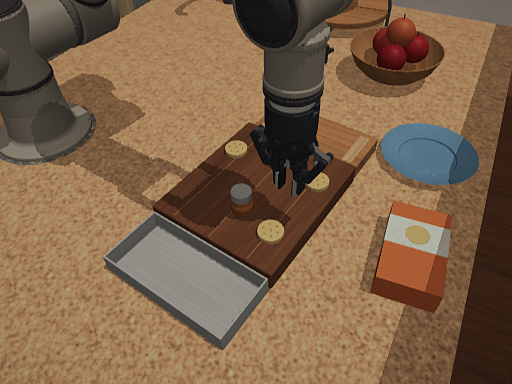

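The view shows the fingers level with the board's yaw, behind biscuit b (270,231), with the jar clear at (241,200). Lowering.

Request:
arm_command([
  [[0,0,0],[0,0,0.05],-0.435],
  [[0,0,0],[0,0,0.1],-0.435],
  [[0,0,0],[0,0,0.114],-0.435],
  [[0,0,0],[0,0,0.114],-0.435],
  [[0,0,0],[0,0,0.114],-0.435],
  [[0,0,0],[0,0,0.114],-0.435],
])

```text
clock: 1.6
tool_pos: [0.6374, -0.0211, 0.0704]
ee_rot: [0.752, 0.659, 0.001, 0.001]
wrist_force: [0.2, -0.4, -0.1]
gripper_width: 0.0241
finger_force: 0.0
```

```bash
python3 -c "
from h import *
st()"
```

```text
t 1.6 tcp [ 0.6374 -0.0211  0.0704] board xy 0.0862 -0.0346 R [[0.131, 0.991, 0.003], [0.991, -0.131, -0.0], [-0.0, 0.003, -1.0]] w 0.02406581202475995 F [ 0.2 -0.4 -0.1]
```

Request:
arm_command([
  [[0,0,0],[0,-0.002,0.01],-0.435],
  [[0,0,0],[0,-0.002,0.01],-0.435],
  [[0,0,0],[0,-0.002,0.01],-0.435],
])

```text
clock: 1.9
tool_pos: [0.6355, -0.0208, 0.0639]
ee_rot: [0.752, 0.659, -0.0, 0.0]
wrist_force: [0.0, -1.3, -0.7]
gripper_width: 0.0242
finger_force: 0.0
```

Request:
arm_command([
  [[0,0,0],[-0.015,0,0],-0.435],
  [[0,0,0],[-0.03,0,0],-0.435],
  [[0,0,0],[-0.045,0,0],-0.435],
  [[0,0,0],[-0.06,0,0],-0.435],
  [[0,0,0],[-0.075,0,0],-0.435],
  [[0,0,0],[-0.09,0,0],-0.435],
  [[0,0,0],[-0.105,0,0],-0.435],
  [[0,0,0],[-0.12,0,0],-0.435],
  [[0,0,0],[-0.135,0,0],-0.435],
  [[0,0,0],[-0.15,0,0],-0.435],
  [[0,0,0],[-0.15,0,0],-0.435],
])

```text
clock: 3.0
tool_pos: [0.6256, -0.0964, 0.0638]
ee_rot: [0.752, 0.659, -0.0, 0.0]
wrist_force: [-0.3, 0.2, 0.5]
gripper_width: 0.0243
finger_force: 0.0
```

```bash
python3 -c "
from h import *
st();cloud('scene','s3')"
```

```text
t 3.0 tcp [ 0.6256 -0.0964  0.0638] board xy 0.0843 -0.1108 R [[0.132, 0.991, 0.0], [0.991, -0.132, -0.0], [-0.0, 0.0, -1.0]] w 0.024285101171632333 F [-0.3  0.2  0.5]
```

View pics/s3.png

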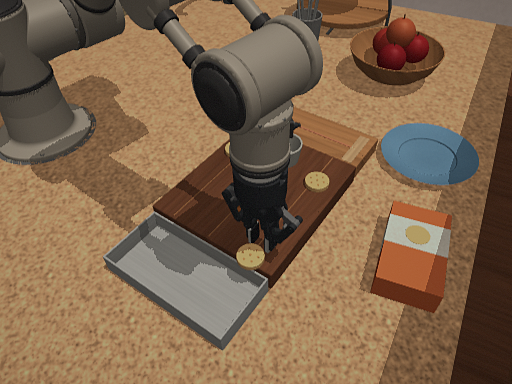

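Biscuit b (251,257) is cradled ahead of the fingers at the board's edge. Pushing on over the edge, then rising.

Request:
arm_command([
  [[0,0,0],[-0.016,0,0],-0.435],
  [[0,0,0],[-0.032,0,0],-0.435],
  [[0,0,0],[-0.048,0,0],-0.435],
  [[0,0,0],[-0.064,0,0],-0.435],
  [[0,0,0],[-0.08,0,0],-0.435],
  [[0,0,0],[-0.096,0,0],-0.435],
  [[0,0,0],[-0.112,0,0],-0.435],
  [[0,0,0],[-0.12,0,0],-0.435],
  [[0,0,0],[-0.12,0,0],-0.435],
])

```text
clock: 3.95
tool_pos: [0.6178, -0.1554, 0.0638]
ee_rot: [0.752, 0.659, 0.0, 0.0]
wrist_force: [0.0, 0.5, 0.7]
gripper_width: 0.0241
finger_force: 0.0
```

Request:
arm_command([
  [[0,0,0],[0,0,-0.07],-0.435],
  [[0,0,0],[0,0,-0.14],-0.435],
  [[0,0,0],[0,0,-0.14],-0.435],
  [[0,0,0],[0,0,-0.14],-0.435],
])

```text
clock: 4.35
tool_pos: [0.6182, -0.1545, 0.1346]
ee_rot: [0.752, 0.659, 0.0, 0.001]
wrist_force: [-0.1, -0.0, -0.6]
gripper_width: 0.0242
finger_force: 0.0
```

```bash
python3 -c "
from h import *
st();cloud('scene','s4')"
```

```text
t 4.35 tcp [ 0.6182 -0.1545  0.1346] board xy 0.0846 -0.1694 R [[0.13, 0.991, 0.002], [0.991, -0.13, -0.001], [-0.0, 0.002, -1.0]] w 0.02419154155545246 F [-0.1 -0.  -0.6]
```

View pics/s4.png

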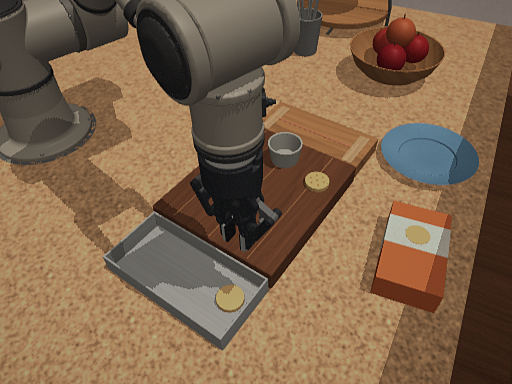

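Biscuit b is flat in the tray at (230,298). Next is c: go behind it, lower, sweep.

Request:
arm_command([
  [[0,0,0],[0.1,0.009,0],-0.435],
  [[0,0,0],[0.2,0.009,0],-0.435],
  [[0,0,0],[0.3,0.009,0],-0.435],
  [[0,0,0],[0.4,0.009,0],-0.435],
  [[0,0,0],[0.5,0.009,0],-0.435],
  [[0,0,0],[0.559,0.009,0],-0.435],
  [[0,0,0],[0.559,0.009,0],-0.435],
  [[0,0,0],[0.559,0.009,0],-0.435],
  [[0,0,0],[0.559,0.009,0],-0.435],
])

```text
clock: 5.3
tool_pos: [0.6584, 0.1207, 0.1327]
ee_rot: [0.752, 0.659, -0.001, -0.0]
wrist_force: [-0.3, 0.2, 0.7]
gripper_width: 0.0238
finger_force: 0.0
```

```bash
python3 -c "
from h import *
st()"
```

```text
t 5.3 tcp [0.6584 0.1207 0.1327] board xy 0.0884 0.1087 R [[0.132, 0.991, -0.002], [0.991, -0.132, -0.001], [-0.001, -0.002, -1.0]] w 0.023833787492057987 F [-0.3  0.2  0.7]
```

Request:
arm_command([
  [[0,0,0],[0.004,0.002,0.06],-0.435],
  [[0,0,0],[0.004,0.002,0.11],-0.435],
  [[0,0,0],[0.004,0.002,0.136],-0.435],
  [[0,0,0],[0.004,0.002,0.136],-0.435],
  [[0,0,0],[0.004,0.002,0.136],-0.435],
])

```text
clock: 5.8
tool_pos: [0.6607, 0.1229, 0.0665]
ee_rot: [0.752, 0.659, 0.0, 0.0]
wrist_force: [-0.7, 1.2, 0.5]
gripper_width: 0.0243
finger_force: 0.0
```

```bash
python3 -c "
from h import *
st();cloud('scene','s5')"
```

```text
t 5.8 tcp [0.6607 0.1229 0.0665] board xy 0.0904 0.1111 R [[0.132, 0.991, 0.001], [0.991, -0.132, -0.0], [0.0, 0.001, -1.0]] w 0.024309073085979474 F [-0.7  1.2  0.5]
```

View pics/s5.png

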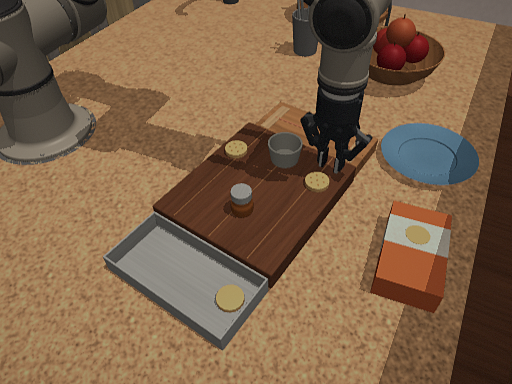

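The fingers stand behind biscuit c (317,181), clear of the bowl (285,150). Sweep.

Request:
arm_command([
  [[0,0,0],[0,0,0.005],-0.435],
  [[0,0,0],[-0.01,0,0.005],-0.435],
  [[0,0,0],[-0.026,0,0.005],-0.435],
  [[0,0,0],[-0.042,0,0.005],-0.435],
  [[0,0,0],[-0.058,0,0.005],-0.435],
  [[0,0,0],[-0.074,0,0.005],-0.435],
  [[0,0,0],[-0.09,0,0.005],-0.435],
  [[0,0,0],[-0.106,0,0.005],-0.435],
  [[0,0,0],[-0.122,0,0.005],-0.435],
  [[0,0,0],[-0.138,0,0.005],-0.435],
  [[0,0,0],[-0.154,0,0.005],-0.435],
  [[0,0,0],[-0.17,0,0.005],-0.435],
])

```text
clock: 7.05
tool_pos: [0.6489, 0.0388, 0.0633]
ee_rot: [0.752, 0.659, 0.0, 0.0]
wrist_force: [0.3, 0.4, -0.3]
gripper_width: 0.024
finger_force: 0.2
```

Request:
arm_command([
  [[0,0,0],[-0.016,0,0],-0.435],
  [[0,0,0],[-0.032,0,0],-0.435],
  [[0,0,0],[-0.048,0,0],-0.435],
  [[0,0,0],[-0.064,0,0],-0.435],
  [[0,0,0],[-0.08,0,0],-0.435],
  [[0,0,0],[-0.096,0,0],-0.435],
  [[0,0,0],[-0.112,0,0],-0.435],
  [[0,0,0],[-0.128,0,0],-0.435],
  [[0,0,0],[-0.144,0,0],-0.435],
  [[0,0,0],[-0.16,0,0],-0.435],
  [[0,0,0],[-0.176,0,0],-0.435],
  [[0,0,0],[-0.192,0,0],-0.435],
])

```text
clock: 8.25
tool_pos: [0.6364, -0.0565, 0.0633]
ee_rot: [0.752, 0.659, 0.0, 0.0]
wrist_force: [1.2, 1.1, 2.0]
gripper_width: 0.024
finger_force: 0.2
```

```bash
python3 -c "
from h import *
st();cloud('scene','s6')"
```

```text
t 8.25 tcp [ 0.6364 -0.0565  0.0633] board xy 0.0898 -0.0698 R [[0.131, 0.991, 0.0], [0.991, -0.131, -0.0], [-0.0, 0.0, -1.0]] w 0.023974365913225354 F [1.2 1.1 2. ]
```

View pics/s6.png

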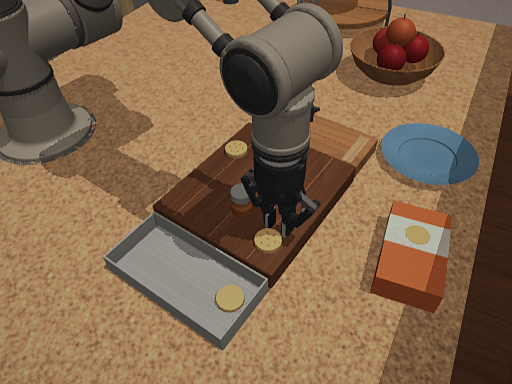

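Biscuit c (268,240) is still held between the fingers, nearing the edge. Continue.

Request:
arm_command([
  [[0,0,0],[-0.016,0,0],-0.435],
  [[0,0,0],[-0.032,0,0],-0.435],
  [[0,0,0],[-0.048,0,0],-0.435],
  [[0,0,0],[-0.064,0,0],-0.435],
  [[0,0,0],[-0.08,0,0],-0.435],
  [[0,0,0],[-0.096,0,0],-0.435],
  [[0,0,0],[-0.112,0,0],-0.435],
  [[0,0,0],[-0.128,0,0],-0.435],
  [[0,0,0],[-0.144,0,0],-0.435],
  [[0,0,0],[-0.16,0,0],-0.435],
  [[0,0,0],[-0.176,0,0],-0.435],
  [[0,0,0],[-0.192,0,0],-0.435],
])

```text
clock: 9.5
tool_pos: [0.6238, -0.1516, 0.0633]
ee_rot: [0.752, 0.659, 0.0, 0.0]
wrist_force: [-0.2, 0.8, -0.4]
gripper_width: 0.024
finger_force: 0.0
```

Request:
arm_command([
  [[0,0,0],[-0.01,0,0],-0.435],
  [[0,0,0],[-0.01,0,0],-0.435],
  [[0,0,0],[-0.01,0,-0.07],-0.435],
  [[0,0,0],[-0.01,0,-0.15],-0.435],
  [[0,0,0],[-0.01,0,-0.16],-0.435],
  [[0,0,0],[-0.01,0,-0.16],-0.435],
])

```text
clock: 10.1
tool_pos: [0.6241, -0.1559, 0.1451]
ee_rot: [0.752, 0.659, 0.001, 0.002]
wrist_force: [-0.8, 0.3, -0.2]
gripper_width: 0.0241
finger_force: 0.0
```

```bash
python3 -c "
from h import *
st();cloud('scene','s7')"
```

```text
t 10.1 tcp [ 0.6241 -0.1559  0.1451] board xy 0.0905 -0.17 R [[0.13, 0.991, 0.003], [0.991, -0.13, -0.001], [-0.001, 0.003, -1.0]] w 0.02413520371225767 F [-0.8  0.3 -0.2]
```

View pics/s7.png

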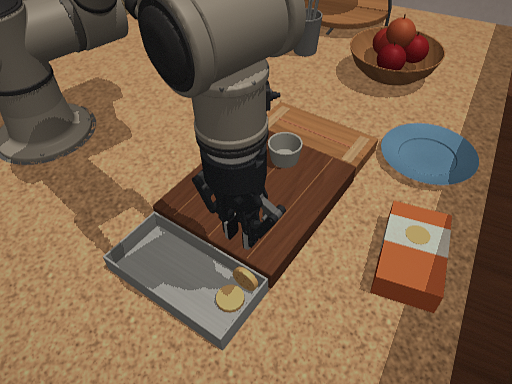

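Biscuit c leans in the tray at (245,278), against the near wall; I'll check its height later. Now on to a.

Request:
arm_command([
  [[0,0,0],[0.1,-0.06,0],-0.435],
  [[0,0,0],[0.16,-0.12,0],-0.435],
  [[0,0,0],[0.24,-0.18,0],-0.435],
  [[0,0,0],[0.32,-0.24,0],-0.435],
  [[0,0,0],[0.4,-0.3,0],-0.435],
  [[0,0,0],[0.48,-0.36,0],-0.435],
  [[0,0,0],[0.541,-0.365,0],-0.435],
  [[0,0,0],[0.541,-0.365,0],-0.435],
  [[0,0,0],[0.541,-0.365,0],-0.435],
  [[0,0,0],[0.541,-0.365,0],-0.435],
])

```text
clock: 11.15
tool_pos: [0.4775, 0.1353, 0.1425]
ee_rot: [0.752, 0.659, -0.001, -0.0]
wrist_force: [0.9, -0.2, 0.4]
gripper_width: 0.024
finger_force: 0.0
```

```bash
python3 - <<'E'
from h import *
st();P=cloud('scene','s8');b=P[:,:2]-C;x=b@X;y=b@Y
T=(abs(x)<.118)&(y>-.262)&(y<-.158)
print('tray max z',np.sort(P[T&(P[:,2]>.01),2])[-5:])
k=T&(P[:,2]>.02);print(k.sum(),x[k].min(),x[k].max(),y[k].min(),y[k].max())
for n,xx,yy,h in [('jar',.561,-.043,.1),('bowl',.571,.112,.092)]:
    S=P[(np.hypot(P[:,0]-xx,P[:,1]-yy)<.045)&(abs(P[:,2]-h)<.006)]
    print(n,len(S),cv2.minEnclosingCircle((S[:,:2]*1000).astype(np.float32)) if len(S) else '')
E
```

```text
t 11.15 tcp [0.4775 0.1353 0.1425] board xy -0.0928 0.0995 R [[0.131, 0.991, -0.002], [0.991, -0.131, -0.001], [-0.001, -0.002, -1.0]] w 0.02399129259971347 F [ 0.9 -0.2  0.4]
tray max z [0.04953511 0.04956919 0.04964827 0.04983072 0.04989285]
330 0.06865807765774028 0.11449229563010663 -0.17077787117439755 -0.15966041002101417
jar 301 ((562.529052734375, -43.53614807128906), 18.74786376953125)
bowl 262 ((571.4171142578125, 112.2845230102539), 34.79732131958008)
```

View pics/s8.png

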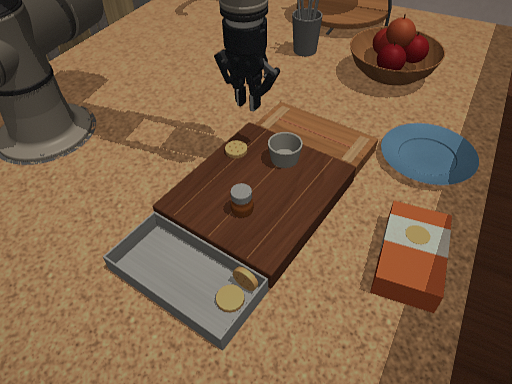

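The jar and bowl have not moved. Biscuit c is leaning steeply on edge, with its top at z≈0.050 and its centre at about 0.027, under the 34 mm limit. Sweep a (236,149).

Request:
arm_command([
  [[0,0,0],[0,0,0.07],-0.435],
  [[0,0,0],[0,0,0.13],-0.435],
  [[0,0,0],[0,0,0.156],-0.435],
  [[0,0,0],[0,0,0.156],-0.435],
  [[0,0,0],[0,0,0.156],-0.435],
])

```text
clock: 11.7
tool_pos: [0.4781, 0.1353, 0.0655]
ee_rot: [0.752, 0.659, -0.0, -0.0]
wrist_force: [-0.3, -0.2, -0.0]
gripper_width: 0.0243
finger_force: 0.0
```

```bash
python3 -c "
from h import *
st()"
```

```text
t 11.7 tcp [0.4781 0.1353 0.0655] board xy -0.0922 0.0996 R [[0.132, 0.991, -0.0], [0.991, -0.132, -0.0], [-0.0, -0.0, -1.0]] w 0.024254560317693397 F [-0.3 -0.2 -0. ]
```

Request:
arm_command([
  [[0,0,0],[0,0,0.003],-0.435],
  [[0,0,0],[-0.01,0,0.003],-0.435],
  [[0,0,0],[-0.026,0,0.003],-0.435],
  [[0,0,0],[-0.042,0,0.003],-0.435],
  [[0,0,0],[-0.058,0,0.003],-0.435],
  [[0,0,0],[-0.074,0,0.003],-0.435],
  [[0,0,0],[-0.09,0,0.003],-0.435],
  [[0,0,0],[-0.106,0,0.003],-0.435],
  [[0,0,0],[-0.122,0,0.003],-0.435],
  [[0,0,0],[-0.138,0,0.003],-0.435],
  [[0,0,0],[-0.154,0,0.003],-0.435],
  [[0,0,0],[-0.17,0,0.003],-0.435],
])

```text
clock: 12.9
tool_pos: [0.4665, 0.0512, 0.0638]
ee_rot: [0.752, 0.659, 0.0, 0.0]
wrist_force: [0.1, 0.7, 0.6]
gripper_width: 0.0241
finger_force: 0.2
```

Request:
arm_command([
  [[0,0,0],[-0.016,0,0],-0.435],
  [[0,0,0],[-0.032,0,0],-0.435],
  [[0,0,0],[-0.048,0,0],-0.435],
  [[0,0,0],[-0.064,0,0],-0.435],
  [[0,0,0],[-0.08,0,0],-0.435],
  [[0,0,0],[-0.096,0,0],-0.435],
  [[0,0,0],[-0.112,0,0],-0.435],
  [[0,0,0],[-0.128,0,0],-0.435],
  [[0,0,0],[-0.144,0,0],-0.435],
  [[0,0,0],[-0.16,0,0],-0.435],
  [[0,0,0],[-0.176,0,0],-0.435],
  [[0,0,0],[-0.192,0,0],-0.435],
])

```text
clock: 14.1
tool_pos: [0.4539, -0.044, 0.0638]
ee_rot: [0.752, 0.659, 0.0, 0.0]
wrist_force: [0.3, 0.4, 0.6]
gripper_width: 0.0245
finger_force: 0.2
```

```bash
python3 -c "
from h import *
st();cloud('scene','s9')"
```

```text
t 14.1 tcp [ 0.4539 -0.044   0.0638] board xy -0.0927 -0.0813 R [[0.131, 0.991, 0.0], [0.991, -0.131, -0.0], [0.0, 0.0, -1.0]] w 0.024523042982327197 F [0.3 0.4 0.6]
```

View pics/s9.png

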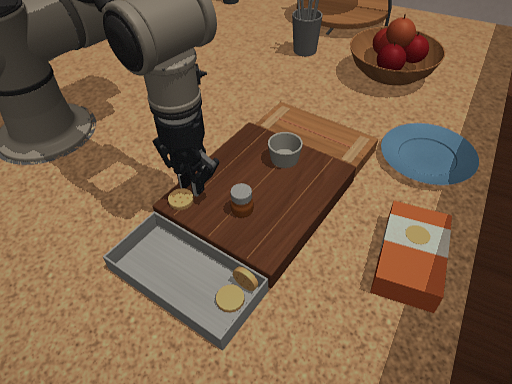

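Biscuit a (181,199) is ahead of the fingers and near the edge. Finish the sweep, then rise.

Request:
arm_command([
  [[0,0,0],[-0.016,0,0],-0.435],
  [[0,0,0],[-0.032,0,0],-0.435],
  [[0,0,0],[-0.048,0,0],-0.435],
  [[0,0,0],[-0.064,0,0],-0.435],
  [[0,0,0],[-0.08,0,0],-0.435],
  [[0,0,0],[-0.096,0,0],-0.435],
  [[0,0,0],[-0.112,0,0],-0.435],
  [[0,0,0],[-0.128,0,0],-0.435],
  [[0,0,0],[-0.144,0,0],-0.435],
  [[0,0,0],[-0.16,0,0],-0.435],
  [[0,0,0],[-0.176,0,0],-0.435],
  [[0,0,0],[-0.176,0,0],-0.435],
])

```text
clock: 15.35
tool_pos: [0.4426, -0.1316, 0.0638]
ee_rot: [0.752, 0.659, 0.0, 0.0]
wrist_force: [0.6, -0.4, -0.2]
gripper_width: 0.0239
finger_force: 0.0
```

Request:
arm_command([
  [[0,0,0],[0,0,-0.07],-0.435],
  [[0,0,0],[0,0,-0.15],-0.435],
  [[0,0,0],[0.06,0,-0.24],-0.435],
  [[0,0,0],[0.14,0,-0.3],-0.435],
  [[0,0,0],[0.24,0,-0.3],-0.435],
  [[0,0,0],[0.3,0,-0.3],-0.435],
  [[0,0,0],[0.3,0,-0.3],-0.435],
  [[0,0,0],[0.3,0,-0.3],-0.435],
  [[0,0,0],[0.3,0,-0.3],-0.435],
  [[0,0,0],[0.3,0,-0.3],-0.435],
])

```text
clock: 16.35
tool_pos: [0.462, 0.0171, 0.2136]
ee_rot: [0.752, 0.659, -0.0, -0.0]
wrist_force: [0.1, 0.6, -0.5]
gripper_width: 0.024
finger_force: 0.0
```

```bash
python3 - <<'E'
from h import *
st();P=cloud('scene','s10');b=P[:,:2]-C;x=b@X;y=b@Y
T=(abs(x)<.118)&(y>-.262)&(y<-.158)
for s in (-1,1):
    k=T&(s*x>0)&(P[:,2]>.009);print(s,k.sum(),*[(round(float(q[k].min()),3),round(float(q[k].max()),3)) for q in (x,y,P[:,2])])
for n,xx,yy,h in [('jar',.561,-.043,.1),('bowl',.571,.112,.092)]:
    S=P[(np.hypot(P[:,0]-xx,P[:,1]-yy)<.045)&(abs(P[:,2]-h)<.006)]
    print(n,len(S),cv2.minEnclosingCircle((S[:,:2]*1000).astype(np.float32)) if len(S) else '')
E
```

```text
t 16.35 tcp [0.462  0.0171 0.2136] board xy -0.0927 -0.0196 R [[0.132, 0.991, -0.0], [0.991, -0.132, -0.0], [-0.0, -0.0, -1.0]] w 0.024046062561775054 F [ 0.1  0.6 -0.5]
-1 446 (-0.114, -0.068) (-0.22, -0.175) (0.009, 0.015)
1 988 (0.064, 0.114) (-0.222, -0.16) (0.009, 0.05)
jar 302 ((562.4631958007812, -43.51433563232422), 18.776161193847656)
bowl 268 ((571.4636840820312, 112.33409118652344), 33.98773193359375)
```

View pics/s10.png

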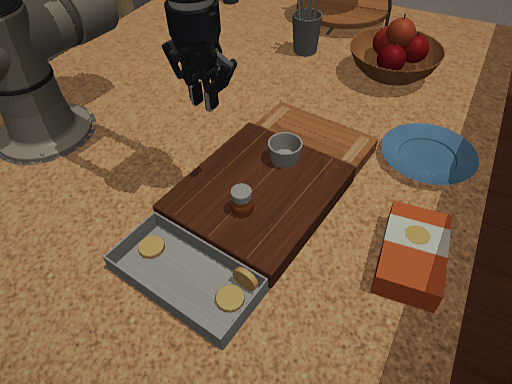

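All three biscuits are in the tray: a at (151,246), b at (230,298), c leaning at (245,278), its centre about 27 mm up. The bowl and jar haven't moved. Handing in.

```bash
python3 -c "
from workcell import manip
print(manip.sign_off())"
```

```text
the job is handed in; nothing more can be done
None
```

All three biscuits are in the scrap tray (a and b flat, c leaning steeply on edge near the board-side wall), the bowl and jar measured where they started, and the job is handed in at about 16 s on the robot clock; no verdict was returned.

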